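Set a steel block in the hearth's ratchet clamp by pushing

ROBOT

A 6-joint arm with a two-finger parallel gripper is mounted at the origin on a cart in front of the work surface, level with it; the furniture and walls round the work are solid. World frame = base frame: x ahead of the robot, y to its left, z up, the work surface at z = 0. Lengths are in m, angles in rad, forces in N, time in s.
With the tool pointing down it reaches from about 0.35 to 0.775 m from the base axis. Payload 5.5 kg.
Tool frame: the origin (TCP) lies on the centre line of the jaws, within the pads' length; the fingertips stand 11 mm ahead of it and the grasp point (between the pads) lies 8 mm behind it (env.tip_extent is the distance from the TCP to the fingertips, in m); z points along the fingers, y is the line along which they close (so a half turn about z gives the same grasp; the last joint's range is limited). The gripper opens to 85 mm and grips with 20 to 120 N. Pads are 22 mm wide; open, the fingers measure 114 mm over their backs; the gripper's body (76 mm by 85 mm) begins 54 mm behind the grasp point. The pads swing forward as they close: fully open they stand 13 mm farther back than shut.
Start: joints at [1.011, 0.313, 0.046, 1.304, 0, 1.431], TCP at [0.234, 0.525, 0.242] pointing down, gripper open.
Joint ranges: [-2.76, 2.76], [-0.86, 1.69], [-1.03, 1.26], [-2.2, 2.34], [-1.47, 1.5], [-3.14, 3.14]. Speed limits (rad/s): [2.57, 2.57, 3.14, 3.14, 3.14, 3.14].

INTERFACE

Orientations are given as a unit quaternion [w, x, y, z].
In Python, from workcell import env gives the robot as it stands.
- The arm moves only by the shell command python3 -m jog 'ROWS' [FORCE]. ROWS is JSON, a list of rows, each a list of 5 numbers: the gripper's target within -1 to 1 (shut at 1, half-way at 0, fully open at -1), then the shift along the tool's x, y, z in m, then the turn about the tool's z in degrees. In form: [[fingers, tx, ty, tz, turn], ...]. A call has 1 to 5 rows; each row shifts and turns the commanded pose from where the row before left it, along the tool's axes as they then stand; what a row does not reach is not made up. A row lasts 1/12 s, in which the tool goes at most 41.7 mm and 7.16 degrees, less where a joint would pass 70% of its speed; a pose out of reach is approached as far as the arm can. A call is refused whole if a number of a shift passes 0.0417 or a number of a turn 7.16, either way. A call with a gripper value outside its range is refused whole. The fingers move at their own pace and stop on an object; FORCE is the grip in N (left out, the last holds). Time passes only in rows, so rows that do not move let the fingers close. It gives the time, the measured TCP pose, the force, the opening and the grip force at its end, in the units of the state.
- env.get_state(): the state, without advancing time (a new reading comes with each control period).
- env.read_camera(name): name is "scene" or "top" or "wrist"; returns a dict with "img" (420x560x3 uint8, red, green, blue), "fov_y" (degrees; the focal length in pixels is half the picture's height over the tangent of half this angle, whatever the lens; pixels are square), "cx", "cy" (the principal point, pixels), "T" (4x4, takes a point from camera to world coordinates). Camera axes: x right, y up, looking along -z (the intrinsics and any distortion apply to the point x, -y, -z); pixel columns grow to the right and rows downward; lengths in m; the calibration is good to about 2 mm. A picture is of the moment at which its call begins. There is no depth.
- env.hand_in(): hands the job in; it is judged then, once.
The state is a dict: "clock": time; "joint_pos": joint angles; "qvel": joint speeds; "tau": joint torques, N m; "tcp_pos": TCP position; "orientation": TCP orientation; "wrist_force": force on the tool from outside, world axes, zero at the start; "ft_torque": the same for the moment, N m; "finger_gap": finger opening in m; "grip_force": force on a finger pad.
Only numpy, scipy, OpenCV 4.12 (cv2) and the standard library are available. Lean on these libraries where they do the work, as an engineer would, in place of code of your own. Each camera call takes 0.05 s, during which the arm holds its last target. There are 200 camera calls.

TASK

Clamp the steel block in the green quick-release clamp for brazing with your fingertips: hold the red ratchet release down and push the sliding jaw, without forcing it, all the way back to its stop, then let the release spring up again. Slide the block along the hearth into the open throat until it rests against the bar, then push the sliding jaw up until the block is held square between the two jaws. Only push: lift nothing, and leave the other things on the hearth where they lie.

Things in the scene. Friction and masses are not known exactly. Their poses are not given: they have to be found in the camera images.
- clamp: Green cast clamp bolted to the hearth. Origin on the hearth surface under the bar; z up. Its y axis runs along the toothed steel bar, which spans y -192 to +112 mm, x -5 to +5 mm, and is 38 mm high over the teeth. Fixed jaw at the +y end. The throat between the jaws opens to -x, towards the robot; work in it lies on the hearth.
- fixed_pad (a point): Middle of the fixed jaw's steel pad face, at clamp x -34, y +80 mm, 25 mm high, looking to -y of the clamp. Both jaws reach from the bar to clamp x = -62 mm and stand 3 to 47 mm high.
- jaw (a joint): Sliding jaw along the bar, m: 0 = closed, 0.100 = back against its stop; grows towards -y of the clamp. Gap between the pads = 4 mm + jaw. A pawl locks it against moving back (up to 8 mm play). Pushed towards the fixed jaw it clicks over the teeth at 5 to 12 N and stays where left. With the release held down it slides at about 3 N. The stop is a green foot 40 mm high, front at clamp y -161 mm.
- release (a joint): Angle of the red release lever on the sliding jaw, rad: 0 = up, pawl in the teeth (up to 0.17 while it rides on a tooth); 0.27 = fully down; pawl clear of the teeth above 0.20. It springs up by itself; 2 to 4 N at the paddle hold it down.
- release_pad (a point): Middle of the top of the red thumb paddle, 32 mm across the bar, 48 mm along it. When up it slopes upward to -y of the clamp. Fully down it is level, its top 52 mm above the hearth, from clamp y 6 mm - jaw to -42 mm - jaw, at clamp x = 0. Press it down to within 2 mm of that. Between its rear end and the push plate are 4 mm; nothing near it but the plate is higher.
- push_plate (a point): Middle of the green upright plate at the rear end of the sliding jaw, 62 mm above the hearth, at clamp x 0, y -52 mm - jaw. 36 mm wide across the bar, 12 mm thick along it (6 mm each side of this point), top 74 mm high. Push its front (+y) side, behind the paddle, towards -y of the clamp to drive the jaw back; push its rear side towards +y to close the clamp.
- steel_block: Loose ground steel block, 32 (own x) x 50 (own y) x 25 (z) mm, about 0.3 kg, lying on the hearth in front of the throat, its x axis roughly along the clamp's x. Origin: centre of its underside. It goes into the throat with its 50 mm length between the pads.
- cold_chisel: Blue cold chisel, 22 x 158 x 12 mm, loose on the hearth. Leave alone. Origin: centre of its underside, as for all below.
- copper_tube: Copper tube offcut, 32 mm diameter, 90 mm long, loose. Leave alone.
- hex_bolt: Bolt standing on its head, 28 x 24 x 70 mm, loose, behind the bar. Leave alone.
- nut_0: Steel nut 35 x 30 x 16 mm, loose. Leave alone.
- nut_2: Large steel nut 42 x 36 x 20 mm, loose. Leave alone.
Mind the look-alikes: they are no part of the job. What is shaped like the steel_block but pink or yellow is not meant.

How it is judged:
On the way, in this order (a step that is already met when the one before it is completed fails the run):
1. the release is held down with the jaw still too close for the block (value of joint release above 0.2 rad and value of joint jaw below 0.05 m), for 0.1 s.
2. the sliding jaw is pushed fully back and the release has sprung up (value of joint jaw above 0.092 m and value of joint release below 0.19 rad), for 0.2 s.
3. the block lies in the open throat against the bar (x of steel_block in the frame of clamp above -0.033 m and y of steel_block in the frame of clamp between -0.005 and 0.065 m and value of joint jaw above 0.056 m), for 0.1 s.
At the end, for the whole second after the job is handed in: The block lies flat on the hearth in the throat, within 14 mm of the bar, square to the jaws within 0.10 rad, and the jaws are closed on it with no more than 5 mm of play in all; the release is up; everything is at rest (value of joint jaw between 0.042 and 0.051 m and value of joint release below 0.19 rad and x of steel_block in the frame of clamp above -0.035 m and y of steel_block in the frame of clamp between 0.048 and 0.06 m and angle between the y axis of steel_block and the y axis of clamp, either way round below 0.1 rad and height (world z) of steel_block below 0.005 m and angle between steel_block's own z axis and vertical below 0.1 rad and linear speed of steel_block below 0.01 m/s); the robot touches nothing.
It fails at once if the clamp is forced: the fingers press on it with over 60 N (contact force between the fingers and clamp above 60 N).
It fails at once if the block is lifted or tipped over instead of pushed (height (world z) of steel_block above 0.012 m or angle between steel_block's own z axis and vertical above 0.4 rad).
It fails at once if another thing on the hearth is moved (distance of any of cold_chisel, copper_tube, hex_bolt, nut_0, nut_2 from where it was at the start of the episode above 0.02 m).
It also fails if it takes over 58 s, if anything falls off the work surface, if the arm or the gripper's body presses on something with over 40 N, if the wrist force passes 120 N, or if a joint passes its speed limit or range.

## Working session

There is one attempt and no reset: what is moved stays moved. The work goes in short steps, Python scripts to look and compute and a shell command to move; the robot and the scene stay as the last step left them, time stands still between calls to the robot, and variables do not carry over. Pictures are saved under pics/ and viewed, at most 13 in all, crops included, and the job is handed in when it is done.

```bash
mkdir -p pics; cat > h.py <<'E'
import numpy as np, cv2
from workcell import env
def snap(cam,name,save=True):
    c=env.read_camera(cam)
    if save: cv2.imwrite(f'pics/{name}.png',c['img'][:,:,::-1])
    np.savez(f'{name}.npz',**{k:np.array(v) for k,v in c.items()})
    return c
def ray(c,u,v):
    f=210/np.tan(np.radians(float(c['fov_y']))/2)
    d=np.array([(u-c['cx'])/f,-(v-c['cy'])/f,-1]); T=np.array(c['T'])
    return T[:3,3],T[:3,:3]@d
def px(c,u,v,z):
    o,d=ray(c,u,v); return o+d*(z-o[2])/d[2]
def proj(c,p):
    f=210/np.tan(np.radians(float(c['fov_y']))/2);T=np.array(c['T'])
    q=T[:3,:3].T@(np.array(p)-T[:3,3]); return c['cx']+f*q[0]/-q[2], c['cy']-f*q[1]/-q[2]
E
python3 - <<'E'
from h import *
c=snap('top','top0'); print({k:v for k,v in c.items() if k!='img'})
c=snap('scene','scene0'); print({k:v for k,v in c.items() if k!='img'})
print(env.get_state(), env.tip_extent)
E
```

```text
{'fov_y': 50.42101109483734, 'cx': 281.4761951971007, 'cy': 207.68838512822603, 'T': array([[-0.01982375,  0.98609636, -0.16498785,  0.34549148],
       [-0.99977425, -0.02081338, -0.00427136, -0.00143514],
       [-0.00764593,  0.16486593,  0.98628635,  1.09340665],
       [ 0.        ,  0.        ,  0.        ,  1.        ]])}
{'fov_y': 49.40715858667303, 'cx': 284.23359096133726, 'cy': 205.4394634409093, 'T': array([[-0.54669824,  0.40388044, -0.73348594, -0.18912594],
       [-0.83732652, -0.26127937,  0.48022639,  0.46940076],
       [ 0.0023093 ,  0.87670615,  0.48102077,  0.50004885],
       [ 0.        ,  0.        ,  0.        ,  1.        ]])}
{'clock': 0.1, 'joint_pos': array([ 1.01138585e+00,  3.13955533e-01,  4.51043063e-02,  1.30359702e+00,
       -1.03404441e-05,  1.43120073e+00]), 'qvel': array([-0.00070867, -0.00152365,  0.00149217, -0.00081206, -0.00220425,
       -0.00094166]), 'tau': array([ 2.33811727e-03, -4.81726170e+01,  2.99243939e+01,  1.27848261e-02,
       -1.85778595e-04, -5.46430272e-06]), 'tcp_pos': array([0.23414359, 0.52469695, 0.24148561]), 'orientation': array([-2.77977336e-04,  2.08369297e-01,  9.78049873e-01, -7.77797386e-04]), 'wrist_force': array([-0.1613611 , -0.17478102, -0.36222872]), 'ft_torque': array([-0.00510819, -0.02163035, -0.00011804]), 'grip_force': 0.0, 'finger_gap': 0.08534497451015766} 0.011
```

View pics/top0.png

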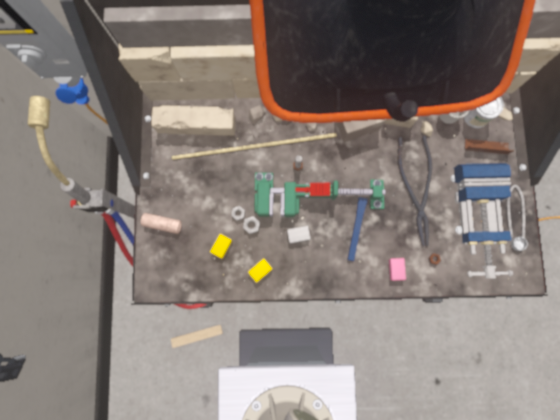

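View pics/scene0.png

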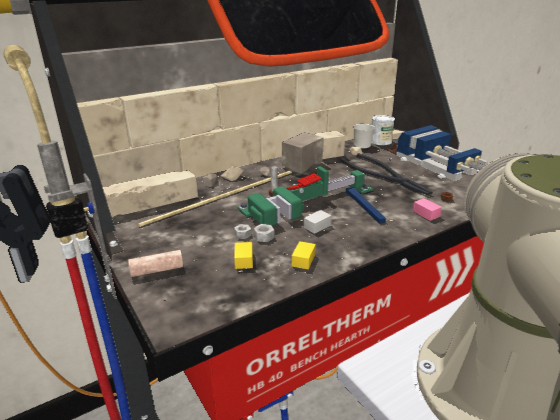

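The top view shows the green clamp at about (255–385, 175–215): fixed jaw on the left, red paddle at (315,189), stop at (377,193). The grey block is at (299,234) and the chisel at (357,230). I'll look closer.

```bash
python3 - <<'E'
from h import *
c=np.load('top0.npz')
im=c['img'][160:280,215:395,::-1]
cv2.imwrite('pics/topc.png',cv2.resize(im,None,fx=4.4,fy=4.4,interpolation=cv2.INTER_CUBIC))
s=np.load('scene0.npz')
im=s['img'][150:260,225:385,::-1]
cv2.imwrite('pics/scenec.png',cv2.resize(im,None,fx=5,fy=5,interpolation=cv2.INTER_CUBIC))
# orange screen lower edge: triangulate corners (left/right bottom)
for a,b in [((275,115),(237,68)),((505,105),(385,40))]:
    o1,d1=ray(c,*a);o2,d2=ray(s,*b)
    t=np.linalg.lstsq(np.c_[d1,-d2],o2-o1,rcond=None)[0]; print(o1+t[0]*d1,o2+t[1]*d2)
E
```

```text
[0.65695842 0.01073296 0.29246976] [0.66598641 0.02643559 0.29621911]
[ 0.65684629 -0.41013164  0.31746363] [ 0.67306536 -0.39343482  0.31517731]
```

View pics/topc.png

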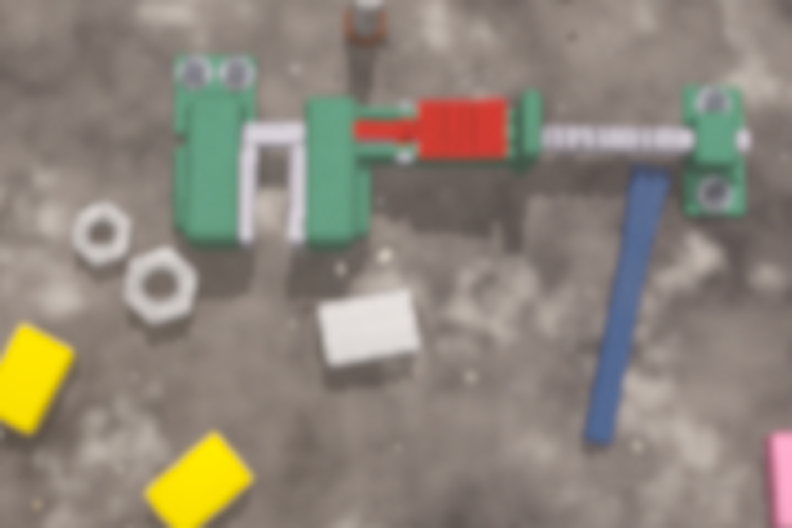

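View pics/scenec.png

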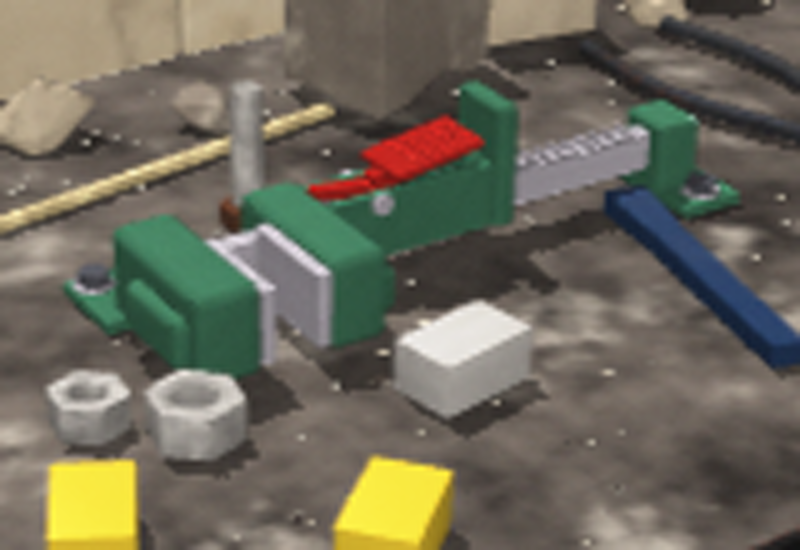

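The crops show the pad faces at crop x≈253 (fixed) and ≈290 (sliding), the stop front at x≈693, and the push plate at x 522–541. The block's top corners are near (318,308), (410,290), (420,350), (330,367). The chisel end at (650,170) lies by the bar just ahead of the stop. I'll fit the poses.

```bash
cat > fit.py <<'E'
from h import *
from scipy.optimize import least_squares
def full(p,o=(215,160),k=4.4): return o[0]+(p[0]+.5)/k-.5,o[1]+(p[1]+.5)/k-.5
c=np.load('top0.npz')
# clamp pts: (x,y0,jawcoef,z), crop px
P=[((-62,80,0,47),(255,242)),((-62,76,-1,47),(290,242)),
   ((0,-192,0,38),(750,138)),((0,-161,0,40),(694,138)),
   ((18,-58,-1,74),(541,91)),((-18,-58,-1,74),(541,157)),((18,-46,-1,74),(524,91))]
def W(p,x,y,z): 
    C,S=np.cos(p[2]),np.sin(p[2]); return np.array([p[0]+C*x-S*y,p[1]+S*x+C*y,z])
def r(p):
    return np.ravel([np.subtract(proj(c,W(p,a[0]/1e3,a[1]/1e3+a[2]*p[3],a[3]/1e3)),full(q)) for a,q in P])
if __name__=='__main__':
    s=least_squares(r,[.5,0,0,.02]); print(s.x,np.round(s.fun,2))
    B=[(318,308),(410,290),(420,350),(330,367)]
    b=np.array([px(c,*full(q),.025) for q in B]); print(b)
    Wc=b.mean(0); d=b[0]-b[1]; print('block',Wc,np.arctan2(-d[0],d[1]),[np.linalg.norm(b[i]-b[i-1]) for i in range(4)])
    p=s.x;R=np.array([[np.cos(p[2]),-np.sin(p[2])],[np.sin(p[2]),np.cos(p[2])]])
    print('block in clamp',R.T@(Wc[:2]-p[:2]))
    for n,q,z in [('ch1',(633,170),.012),('ch2',(669,175),.012),('ch3',(585,440),.012),('ch4',(610,444),.012),('nut2',(160,285),.02),('nut2r',(197,285),.02),('yel',(252,475),.025),('bolt',(365,20),.0)]:
        w=px(c,*full(q),z); print(n,w[:2],R.T@(w[:2]-p[:2]))
E
python3 fit.py
```

```text
[ 0.56325392 -0.05603837 -0.03323463  0.01592292] [-0.6   0.17 -0.15  0.27  0.3   0.29  0.3  -0.03  0.44 -0.26  0.55 -0.15
 -0.84 -0.31]
[[ 0.47041259 -0.0087746   0.025     ]
 [ 0.47928542 -0.05939497  0.025     ]
 [ 0.44623758 -0.06387033  0.025     ]
 [ 0.43797046 -0.01460332  0.025     ]]
block [ 0.45847652 -0.03666081  0.025     ] 0.17351910312614968 [np.float64(0.03296157791499458), np.float64(0.05139210826877349), np.float64(0.033349497310724285), np.float64(0.04995582303394925)]
block in clamp [-0.10536344  0.01588527]
ch1 [ 0.54595745 -0.18687292] [-0.01293948 -0.13133703]
ch2 [ 0.54268515 -0.20684888] [-0.01554621 -0.15141069]
ch3 [ 0.39626369 -0.15338538] [-0.16366332 -0.10284208]
ch4 [ 0.39381257 -0.1669497 ] [-0.16566236 -0.11648037]
nut2 [0.48555143 0.07800326] [-0.08211359  0.13138567]
nut2r [0.48512672 0.05759899] [-0.08186006  0.11097856]
yel [0.38050164 0.02882821] [-0.18547136  0.07874713]
bolt [ 0.63899212 -0.03954756] [0.07514841 0.01899837]
```

```bash
python3 -m jog '[[1,0,0,0,-5.5],[1,0,0,0,-5.5],[1,0,0,0,-5.5],[1,0,0,0,-5.6]]' 20
python3 -m jog '[[1,-0.0194,-0.034,0,0],[1,-0.0194,-0.034,0,0],[1,-0.0194,-0.034,0,0],[1,-0.0194,-0.034,0,0],[1,-0.0194,-0.034,0,0]]'
python3 -m jog '[[1,-0.0194,-0.034,0,0],[1,-0.0194,-0.034,0,0],[1,-0.0194,-0.034,0,0],[1,-0.0194,-0.034,0,0],[1,-0.0194,-0.034,0,0]]'
python3 -m jog '[[1,-0.0194,-0.034,0,0],[1,-0.0194,-0.034,0,0],[1,-0.0194,-0.034,0,0],[1,0,0,0,0]]'
```

```text
clock: 0.43
tcp_pos: [0.2342, 0.5248, 0.2418]
orientation: [-0.0, 0.015, 1.0, -0.0]
wrist_force: [0.3, 0.8, 0.7]
finger_gap: 0.0384
grip_force: 0.0
clock: 0.85
tcp_pos: [0.3256, 0.3502, 0.2419]
orientation: [-0.0, 0.017, 1.0, -0.0]
wrist_force: [0.6, 0.2, 0.2]
finger_gap: -0.0
grip_force: 0.0
clock: 1.27
tcp_pos: [0.4169, 0.1769, 0.2421]
orientation: [-0.0, 0.017, 1.0, 0.0]
wrist_force: [0.8, 0.1, 0.2]
finger_gap: -0.0003
grip_force: 0.0
clock: 1.6
tcp_pos: [0.4744, 0.0694, 0.2418]
orientation: [0.001, 0.021, 1.0, -0.001]
wrist_force: [-0.1, 0.3, 0.6]
finger_gap: -0.0003
grip_force: 0.0
```

```bash
python3 -m jog '[[1,-0.0186,-0.0328,0,0],[1,-0.0186,-0.0328,0,0],[1,-0.0186,-0.0328,0,0],[1,-0.0186,-0.0328,0,0],[1,-0.0186,-0.0328,0,0]]'
python3 -m jog '[[1,0,0,0.02,0],[1,0,0,0.02,0],[1,0,0,0.02,0],[1,0,0,0,0]]'
python3 - <<'E'
from h import *
c=snap('wrist','w1'); print(env.get_state()['tcp_pos'],env.get_state()['orientation'])
print(c['T'],c['fov_y'])
E
```

```text
clock: 2.02
tcp_pos: [0.559, -0.0935, 0.2419]
orientation: [-0.0, 0.017, 1.0, 0.0]
wrist_force: [0.5, 0.8, 0.3]
finger_gap: 0.0002
grip_force: 0.0
clock: 2.35
tcp_pos: [0.556, -0.0915, 0.1777]
orientation: [-0.004, 0.017, 1.0, 0.001]
wrist_force: [-0.8, 0.7, -0.7]
finger_gap: -0.0002
grip_force: 0.0
[ 0.55679903 -0.09149714  0.17987368] [-2.75667588e-03  1.70994813e-02  9.99849581e-01  9.08206470e-04]
[[ 0.03381637 -0.94892539 -0.31368306  0.47502373]
 [ 0.99942491  0.03289591  0.00822856 -0.08976563]
 [ 0.0025106  -0.31378092  0.94949209  0.30963786]
 [ 0.          0.          0.          1.        ]] 66.13385343298305
```

View pics/w1.png

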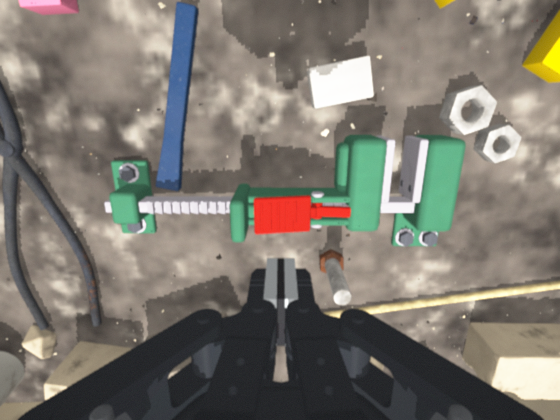

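Wrist view: bar end at (105,208), plate top spanning u 232–249, v 186–240, red paddle (255–311, 196–234), pad corners at (421,140) and (390,140), block at (342,82).

```bash
python3 - <<'E'
from fit import *
w=np.load('w1.npz')
Q=[((0,-192,0,38),(105,208)),((18,-58,-1,74),(232.5,241)),((-18,-58,-1,74),(232.5,187)),((18,-46,-1,74),(247.5,241)),((-62,80,0,46),(420,139)),((-62,76,-1,46),(392,140))]
def r2(p): return np.ravel([np.subtract(proj(w,W(p,a[0]/1e3,a[1]/1e3+a[2]*p[3],a[3]/1e3)),q) for a,q in Q])
s0=least_squares(r,[.5,0,0,.02]).x
s1=least_squares(r2,s0); print(s1.x,np.round(s1.fun,1)); 
s=least_squares(lambda p:np.r_[2*r(p),r2(p)],s0); print('both',s.x,np.round(s.fun,1))
p=s.x
for y in(-.161,): print(proj(w,W(p,0,y,.04)))
t=env.get_state()['tcp_pos'];d=t[:2]-p[:2];C,S=np.cos(p[2]),np.sin(p[2])
print('tcp in clamp',C*d[0]+S*d[1],-S*d[0]+C*d[1],t[2])
E
```

```text
[ 0.56345214 -0.05787621 -0.04285969  0.01551663] [-3.6 -3.3 -1.7  0.1 -3.6 10.6 -1.6  0.2  3.4 -2.3  7.1 -3.5]
both [ 0.5634326  -0.05712193 -0.03926906  0.01582576] [-0.6 -0.2  0.2  0.1  1.5  1.4  1.5  0.6  1.8 -0.3  1.9 -0.1 -0.7 -0.5
 -2.7 -2.6 -1.1  0.3 -3.1 10.9 -1.   0.4  4.1 -2.8  7.4 -3.9]
(np.float64(136.57299371002387), np.float64(206.25832143192596))
tcp in clamp -0.00527892834568599 -0.034609138853917025 0.179873675231896
```

```bash
python3 -m jog '[[1,-0.006,-0.007,0.02,0],[1,0,0,0.03,0],[1,0,0,0.03,0],[1,0,0,0,0],[1,0,0,0,0]]'
python3 -m jog '[[1,0,0,0.01,0],[1,0,0,0.01,0],[1,0,0,0.005,0],[1,0,0,0,0],[1,0,0,0,0]]'
```

```text
clock: 2.82
tcp_pos: [0.5637, -0.0988, 0.1023]
orientation: [-0.001, 0.017, 1.0, 0.0]
wrist_force: [-0.2, 0.7, 1.3]
finger_gap: 0.0001
grip_force: 0.0
clock: 3.23
tcp_pos: [0.5645, -0.0994, 0.0774]
orientation: [-0.0, 0.017, 1.0, 0.0]
wrist_force: [0.5, 0.3, 0.5]
finger_gap: 0.0
grip_force: 0.0
```

```bash
python3 -m jog '[[1,0,0,0.005,0],[1,0,0,0.003,0],[1,0,0,0,0]]'
python3 -m jog '[[1,0,0,0.003,0],[1,0,0,0.002,0],[1,0,0,0,0],[1,0,0,0,0]]'
```

```text
clock: 3.48
tcp_pos: [0.5646, -0.0996, 0.069]
orientation: [0.0, 0.017, 1.0, -0.0]
wrist_force: [0.5, 0.3, 1.1]
finger_gap: 0.0002
grip_force: 0.6
clock: 3.82
tcp_pos: [0.5648, -0.0997, 0.0644]
orientation: [0.0, 0.017, 1.0, -0.0]
wrist_force: [0.1, -1.3, 2.2]
finger_gap: 0.0001
grip_force: 1.0
```

```bash
python3 -m jog '[[1,0,0,0.001,0],[1,0,0,0,0],[1,0,0,0,0]]'
python3 -m jog '[[1,0,-0.003,0,0],[1,0,-0.003,0,0],[1,0,-0.003,0,0],[1,0,-0.003,0,0],[1,0,0,0,0]]'
```

```text
clock: 4.07
tcp_pos: [0.5647, -0.0997, 0.0635]
orientation: [0.0, 0.017, 1.0, -0.0]
wrist_force: [-0.7, -1.5, 2.4]
finger_gap: 0.0
grip_force: 1.2
clock: 4.48
tcp_pos: [0.5637, -0.1117, 0.0631]
orientation: [-0.0, 0.017, 1.0, 0.0]
wrist_force: [-0.7, 0.8, 2.5]
finger_gap: -0.0001
grip_force: 1.7
```

```bash
python3 - <<'E'
from h import *
c=snap('wrist','w2')
E
```

```text
(no output)
```

View pics/w2.png

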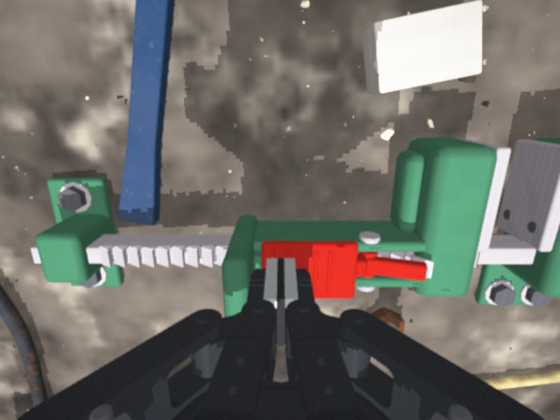

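The tips (265–297, 262) press the paddle; the plate front is at u≈250, so a few more mm before contact. The chisel end (140,215) is clear of the bar.

```bash
python3 -m jog '[[1,0,-0.003,0,0],[1,0,-0.003,0,0],[1,0,-0.003,0,0],[1,0,-0.003,0,0],[1,0,0,0,0]]'
python3 -m jog '[[1,0,-0.003,0,0],[1,0,-0.003,0,0],[1,0,-0.003,0,0],[1,0,-0.003,0,0],[1,0,0,0,0]]'
```

```text
clock: 4.95
tcp_pos: [0.5633, -0.1242, 0.0631]
orientation: [-0.0, 0.017, 1.0, -0.0]
wrist_force: [-1.4, 1.6, 1.3]
finger_gap: -0.0001
grip_force: 1.5
clock: 5.37
tcp_pos: [0.563, -0.1363, 0.0632]
orientation: [-0.0, 0.017, 1.0, -0.0]
wrist_force: [-2.7, 0.2, 0.9]
finger_gap: 0.0003
grip_force: 1.4
```

```bash
cat > red.py <<'E'
from h import *
import sys
def ext(c):
    h=cv2.cvtColor(np.array(c['img']),cv2.COLOR_RGB2HSV)
    m=((h[...,0]<6)|(h[...,0]>174))&(h[...,1]>190)&(h[...,2]>120)
    m=cv2.morphologyEx(m.astype(np.uint8),cv2.MORPH_OPEN,np.ones((5,5)))
    n,l,st,ce=cv2.connectedComponentsWithStats(m); return st[1:].tolist()
    
if __name__=='__main__':
    print(ext(np.load('w2.npz'))); print(ext(snap('wrist',sys.argv[1])))
E
python3 red.py w3
```

```text
[[262, 242, 164, 56, 4668]]
[[262, 241, 164, 56, 4663]]
```

```bash
python3 -m jog '[[1,0,-0.004,0,0],[1,0,-0.004,0,0],[1,0,-0.004,0,0],[1,0,-0.004,0,0],[1,0,-0.004,0,0]]'
python3 -m jog '[[1,0,-0.004,0,0],[1,0,-0.004,0,0],[1,0,-0.004,0,0],[1,0,-0.004,0,0],[1,0,-0.002,0,0]]'
python3 -m jog '[[1,0,-0.002,0,0],[1,0,-0.002,0,0],[1,0,-0.001,0,0],[1,0,-0.001,0,0],[1,0,0,0,0]]'; python3 red.py w4
```

```text
clock: 5.83
tcp_pos: [0.5625, -0.1559, 0.0633]
orientation: [0.0, 0.017, 1.0, 0.0]
wrist_force: [-2.1, 2.7, 1.7]
finger_gap: 0.0002
grip_force: 2.4
clock: 6.25
tcp_pos: [0.5619, -0.1739, 0.0633]
orientation: [-0.0, 0.017, 1.0, 0.0]
wrist_force: [-1.9, 3.5, 3.8]
finger_gap: 0.0002
grip_force: 2.9
clock: 6.67
tcp_pos: [0.5617, -0.1796, 0.0633]
orientation: [-0.0, 0.017, 1.0, -0.0]
wrist_force: [-3.5, 3.0, 2.9]
finger_gap: -0.0004
grip_force: 2.6
[[262, 242, 164, 56, 4668]]
[[262, 241, 164, 56, 4696]]
```

```bash
python3 -m jog '[[1,0,-0.002,0,0],[1,0,-0.002,0,0],[1,0,0,0,0]]'
python3 -m jog '[[1,0,-0.0015,0,0],[1,0,-0.0015,0,0],[1,0,0,0,0]]'
```

```text
clock: 6.97
tcp_pos: [0.5616, -0.1836, 0.0633]
orientation: [-0.0, 0.017, 1.0, -0.0]
wrist_force: [-1.6, 3.1, 2.4]
finger_gap: 0.0001
grip_force: 2.5
clock: 7.22
tcp_pos: [0.5615, -0.1866, 0.0633]
orientation: [-0.0, 0.017, 1.0, -0.0]
wrist_force: [-2.7, 2.3, 2.7]
finger_gap: 0.0001
grip_force: 2.6
```

```bash
python3 -m jog '[[1,0,-0.0015,0,0],[1,0,-0.0015,0,0],[1,0,0,0,0]]'
python3 -m jog '[[1,0,-0.0015,0,0],[1,0,0,0,0]]'
python3 -m jog '[[1,0,-0.0015,0,0],[1,0,0,0,0]]'
```

```text
clock: 7.47
tcp_pos: [0.5613, -0.1896, 0.0633]
orientation: [-0.0, 0.017, 1.0, -0.0]
wrist_force: [-2.8, 3.0, 3.1]
finger_gap: -0.0001
grip_force: 2.5
clock: 7.63
tcp_pos: [0.5613, -0.1899, 0.0633]
orientation: [0.0, 0.017, 1.0, 0.001]
wrist_force: [-2.9, 7.3, 3.8]
finger_gap: -0.0
grip_force: 4.7
clock: 7.8
tcp_pos: [0.5613, -0.19, 0.0633]
orientation: [0.0, 0.016, 1.0, 0.002]
wrist_force: [-1.9, 11.3, 5.4]
finger_gap: -0.0001
grip_force: 7.1
```

Stop reached with a soft 11 N. I'll back off and lift, then go around in front of the block with the fingers half open.

```bash
python3 -m jog '[[1,0,0.004,0,0],[1,0,0,0,0],[1,0,0,-0.01,0],[1,0,0,-0.02,0],[1,0,0,-0.02,0]]'
python3 -m jog '[[1,0,0,0,0],[0.5,0.028,0.028,0,0],[0.5,0.028,0.028,0,0],[0.5,0.028,0.028,0,0],[0.5,0.028,0.028,0,0]]'
python3 -m jog '[[0.5,0.028,0.028,0,0],[0.5,0.01,0.008,0,0],[0.5,0,0,0,0],[0.5,0,0,0,0]]'
python3 - <<'E'
from h import *
c=snap('wrist','w5'); c=snap('top','top1')
im=c['img'][160:280,215:395,::-1]
cv2.imwrite('pics/top1c.png',cv2.resize(im,None,fx=4.4,fy=4.4,interpolation=cv2.INTER_CUBIC))
E
```

```text
clock: 8.22
tcp_pos: [0.5614, -0.1891, 0.1137]
orientation: [-0.0, 0.017, 1.0, -0.0]
wrist_force: [0.9, -0.5, 0.1]
finger_gap: 0.0003
grip_force: 0.0
clock: 8.63
tcp_pos: [0.4527, -0.0725, 0.1133]
orientation: [0.001, 0.018, 1.0, -0.0]
wrist_force: [0.2, 0.7, 0.5]
finger_gap: 0.0211
grip_force: 0.0
clock: 8.97
tcp_pos: [0.4176, -0.0358, 0.114]
orientation: [0.001, 0.017, 1.0, -0.001]
wrist_force: [0.8, -0.7, 1.2]
finger_gap: 0.0214
grip_force: 0.0
```

View pics/w5.png

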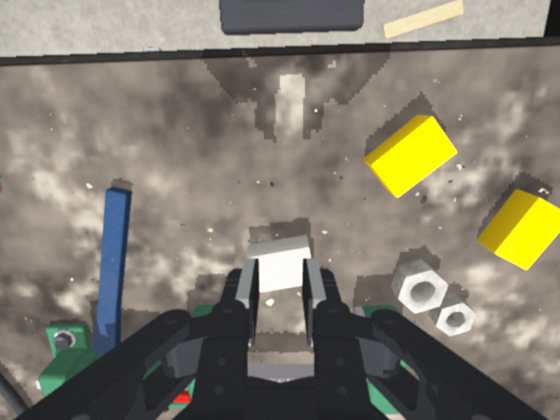

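Block lies centred between the fingers at (281,265), front face clear. Descending and pushing it in.

```bash
python3 -m jog '[[0.5,0.004,0.002,0.03,0],[0.5,0,0,0.03,0],[0.5,0,0,0.025,0],[0.5,0,0,0.01,0],[0.5,0,0,0.002,0]]'
python3 -m jog '[[0.5,-0.004,0,0,0],[0.5,-0.004,0,0,0],[0.5,-0.004,0,0,0],[0.5,-0.004,0,0,0],[0.5,-0.004,0,0,0]]'
python3 -m jog '[[0.5,-0.004,0,0,0],[0.5,-0.004,0,0,0],[0.5,-0.004,0,0,0],[0.5,-0.004,0,0,0],[0.5,-0.004,0,0,0]]'
python3 - <<'E'
from h import *
c=snap('wrist','w6'); c=snap('top','top1')
E
```

```text
clock: 9.48
tcp_pos: [0.4123, -0.0341, 0.014]
orientation: [-0.002, 0.018, 1.0, 0.0]
wrist_force: [0.7, -0.3, 0.5]
finger_gap: 0.0213
grip_force: 0.0
clock: 9.9
tcp_pos: [0.4333, -0.034, 0.0169]
orientation: [0.0, 0.017, 1.0, 0.0]
wrist_force: [-2.6, 1.2, 1.7]
finger_gap: 0.0213
grip_force: 1.2
clock: 10.32
tcp_pos: [0.4525, -0.0346, 0.0163]
orientation: [-0.0, 0.017, 1.0, -0.0]
wrist_force: [-5.0, 0.9, 3.2]
finger_gap: 0.0211
grip_force: 2.1
```

View pics/w6.png

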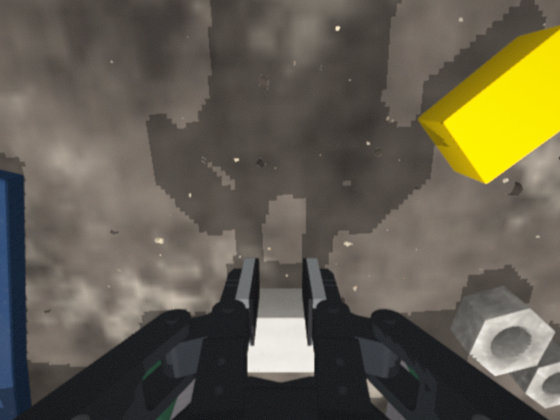

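The block (245–315, 290–370) is now square against the two fingers. Continuing towards the bar.

```bash
python3 -m jog '[[0.5,-0.004,0,0,0],[0.5,-0.004,0,0,0],[0.5,-0.004,0,0,0],[0.5,-0.004,0,0,0],[0.5,-0.004,0,0,0]]'
python3 -m jog '[[0.5,-0.004,0,0,0],[0.5,-0.004,0,0,0],[0.5,-0.004,0,0,0],[0.5,-0.004,0,0,0],[0.5,-0.004,0,0,0]]'
python3 -m jog '[[0.5,-0.004,0,0,0],[0.5,-0.004,0,0,0],[0.5,-0.002,0,0,0],[0.5,-0.002,0,0,0],[0.5,0,0,0,0]]'
```

```text
clock: 10.83
tcp_pos: [0.4734, -0.0354, 0.0162]
orientation: [0.0, 0.017, 1.0, 0.0]
wrist_force: [-1.7, 0.4, -1.4]
finger_gap: 0.0215
grip_force: 0.7
clock: 11.25
tcp_pos: [0.4931, -0.036, 0.0162]
orientation: [0.0, 0.017, 1.0, 0.0]
wrist_force: [-1.8, -0.1, -1.6]
finger_gap: 0.0214
grip_force: 0.7
clock: 11.67
tcp_pos: [0.505, -0.0365, 0.0164]
orientation: [0.0, 0.017, 1.0, 0.0]
wrist_force: [-0.4, -0.0, -0.1]
finger_gap: 0.0216
grip_force: 0.3
```

```bash
python3 -m jog '[[0.5,-0.002,0,0,0],[0.5,-0.002,0,0,0],[0.5,0,0,0,0]]'
python3 -m jog '[[0.5,-0.0015,0,0,0],[0.5,-0.0015,0,0,0],[0.5,0,0,0,0]]'
python3 -m jog '[[0.5,-0.0015,0,0,0],[0.5,0,0,0,0]]'
```

```text
clock: 11.92
tcp_pos: [0.5091, -0.0366, 0.0164]
orientation: [0.0, 0.017, 1.0, 0.0]
wrist_force: [-1.6, 0.5, -0.3]
finger_gap: 0.0215
grip_force: 0.7
clock: 12.17
tcp_pos: [0.5121, -0.0367, 0.0163]
orientation: [0.0, 0.017, 1.0, 0.0]
wrist_force: [-2.4, 0.6, -0.9]
finger_gap: 0.0212
grip_force: 0.8
clock: 12.33
tcp_pos: [0.5135, -0.0367, 0.0163]
orientation: [0.0, 0.017, 1.0, 0.0]
wrist_force: [-1.6, -0.1, -0.2]
finger_gap: 0.0213
grip_force: 0.9
```

```bash
python3 -m jog '[[0.5,-0.0015,0,0,0],[0.5,0,0,0,0]]'
python3 -m jog '[[0.5,-0.001,0,0,0],[0.5,0,0,0,0]]'
python3 -m jog '[[0.5,-0.001,0,0,0],[0.5,0,0,0,0]]'
```

```text
clock: 12.5
tcp_pos: [0.5151, -0.0368, 0.0163]
orientation: [0.0, 0.017, 1.0, 0.0]
wrist_force: [-0.8, -0.6, -1.1]
finger_gap: 0.0212
grip_force: 0.8
clock: 12.67
tcp_pos: [0.5159, -0.0368, 0.0163]
orientation: [0.0, 0.017, 1.0, 0.0]
wrist_force: [-1.1, -0.1, -0.3]
finger_gap: 0.0217
grip_force: 0.9
clock: 12.83
tcp_pos: [0.5169, -0.0368, 0.0163]
orientation: [0.0, 0.017, 1.0, 0.0]
wrist_force: [-1.0, -0.4, -0.4]
finger_gap: 0.0216
grip_force: 0.8
```

```bash
python3 -m jog '[[0.5,-0.0015,0,0,0],[0.5,0,0,0,0]]'
python3 -m jog '[[0.5,-0.0015,0,0,0],[0.5,0,0,0,0]]'
python3 -m jog '[[0.5,-0.0015,0,0,0],[0.5,0,0,0,0]]'
```

```text
clock: 13.0
tcp_pos: [0.5176, -0.0368, 0.0162]
orientation: [-0.001, 0.017, 1.0, 0.0]
wrist_force: [-4.4, 0.7, 2.5]
finger_gap: 0.0215
grip_force: 2.1
clock: 13.17
tcp_pos: [0.5176, -0.0368, 0.0161]
orientation: [-0.002, 0.017, 1.0, -0.0]
wrist_force: [-7.7, 0.2, 6.9]
finger_gap: 0.0215
grip_force: 4.1
clock: 13.33
tcp_pos: [0.5176, -0.0368, 0.0159]
orientation: [-0.003, 0.017, 1.0, -0.0]
wrist_force: [-12.0, -1.0, 8.4]
finger_gap: 0.0217
grip_force: 5.8
```

Block seated on the bar (12 N). Retreat, rise, and go behind the push plate with fingers shut; check on the way.

```bash
python3 -m jog '[[0.5,0.008,0,0,0],[0.5,0.02,0,0,0],[0.5,0.03,0,0,0],[0.5,0.03,0,0,0],[0.5,0,0,0,0]]'
python3 -m jog '[[1,0,0,-0.033,0],[1,0,0,-0.033,0],[1,0,0,-0.033,0],[1,0,0,0,0],[1,0,0,0,0]]'
python3 - <<'E'
from h import *
c=snap('top','top2')
im=c['img'][160:280,215:395,::-1]
cv2.imwrite('pics/top2c.png',cv2.resize(im,None,fx=4.4,fy=4.4,interpolation=cv2.INTER_CUBIC))
E
```

```text
clock: 13.75
tcp_pos: [0.4264, -0.0324, 0.0151]
orientation: [-0.003, 0.017, 1.0, 0.001]
wrist_force: [-1.2, 2.2, -1.0]
finger_gap: 0.0209
grip_force: 0.0
clock: 14.17
tcp_pos: [0.4363, -0.0347, 0.1178]
orientation: [0.004, 0.017, 1.0, -0.001]
wrist_force: [-1.3, 0.1, -0.6]
finger_gap: 0.0001
grip_force: 0.0
```

View pics/top2c.png

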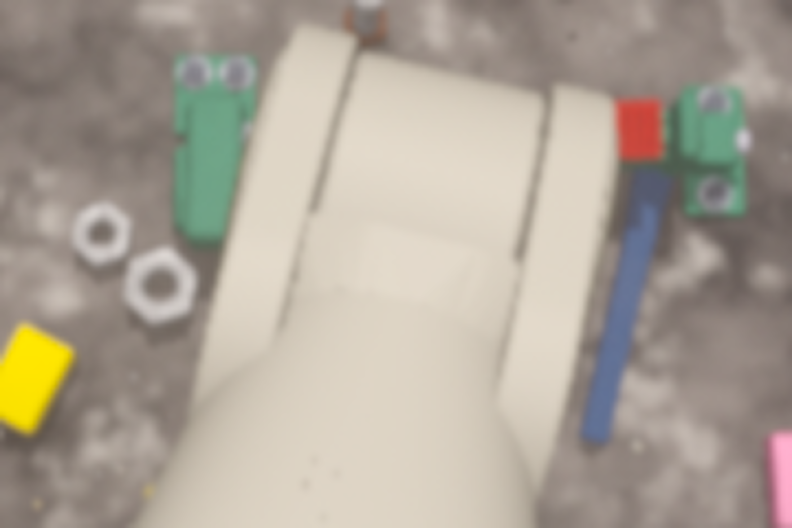

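The jaw sits against the stop (plate at crop x≈690), chisel and nuts unmoved. Moving behind the plate.

```bash
python3 -m jog '[[1,-0.021,-0.034,0,0],[1,-0.021,-0.034,0,0],[1,-0.021,-0.034,0,0],[1,-0.021,-0.034,0,0],[1,-0.021,-0.034,0,0]]'
python3 -m jog '[[1,-0.021,-0.034,0,0],[1,0,0,0,0],[1,0,0,0,0],[1,0,0,0,0]]'
python3 - <<'E'
from h import *
c=snap('wrist','w7')
E
```

```text
clock: 14.63
tcp_pos: [0.5324, -0.2088, 0.1133]
orientation: [-0.001, 0.017, 1.0, 0.001]
wrist_force: [0.5, 0.1, 0.8]
finger_gap: -0.0001
grip_force: 0.0
clock: 14.97
tcp_pos: [0.551, -0.2415, 0.1132]
orientation: [-0.002, 0.017, 1.0, 0.001]
wrist_force: [0.0, 0.4, 0.9]
finger_gap: -0.0002
grip_force: 0.0
```

View pics/w7.png

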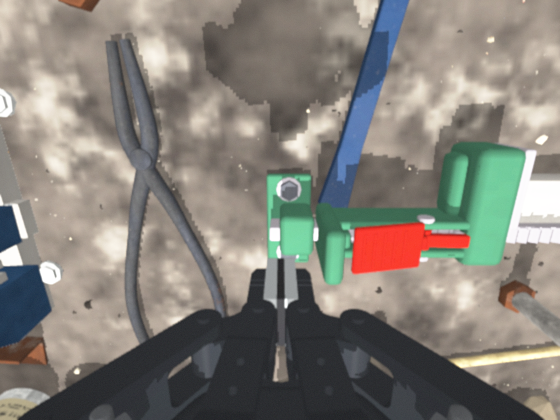

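Jaw back, paddle up, block edge visible in the throat at (540,190); the fingers are behind the plate. Descend and close the jaw.

```bash
python3 -m jog '[[1,-0.006,0,0.015,0],[1,0,0,0.02,0],[1,0,0,0.016,0],[1,0,0,0.001,0],[1,0,0,0,0]]'
python3 -m jog '[[1,0,0.004,0,0],[1,0,0.004,0,0],[1,0,0.004,0,0],[1,0,0.004,0,0],[1,0,0.004,0,0]]'
python3 -m jog '[[1,0,0.004,0,0],[1,0,0.004,0,0],[1,0,0.004,0,0],[1,0,0.004,0,0],[1,0,0.004,0,0]]'
```

```text
clock: 15.43
tcp_pos: [0.5567, -0.2404, 0.0625]
orientation: [-0.001, 0.016, 1.0, 0.001]
wrist_force: [0.2, -0.4, 0.3]
finger_gap: 0.0004
grip_force: 0.0
clock: 15.85
tcp_pos: [0.5594, -0.2236, 0.0646]
orientation: [0.001, 0.017, 1.0, -0.002]
wrist_force: [-0.8, -3.8, 1.8]
finger_gap: -0.0002
grip_force: 1.8
clock: 16.27
tcp_pos: [0.5601, -0.2047, 0.0646]
orientation: [0.001, 0.018, 1.0, -0.003]
wrist_force: [-1.8, -9.2, 1.9]
finger_gap: 0.0001
grip_force: 4.6
```

```bash
python3 -m jog '[[1,0,0.004,0,0],[1,0,0.004,0,0],[1,0,0.004,0,0],[1,0,0.004,0,0],[1,0,0.004,0,0]]'
python3 -m jog '[[1,0,0.003,0,0],[1,0,0.002,0,0],[1,0,0,0,0]]'
python3 -m jog '[[1,0,0.0015,0,0],[1,0,0.0015,0,0],[1,0,0,0,0]]'
```

```text
clock: 16.68
tcp_pos: [0.5609, -0.1847, 0.0646]
orientation: [0.001, 0.018, 1.0, -0.003]
wrist_force: [-0.7, -5.9, 2.4]
finger_gap: 0.0001
grip_force: 3.1
clock: 16.93
tcp_pos: [0.5611, -0.1792, 0.0646]
orientation: [0.001, 0.018, 1.0, -0.002]
wrist_force: [-0.5, -7.0, 2.7]
finger_gap: -0.0005
grip_force: 3.4
clock: 17.18
tcp_pos: [0.5612, -0.1757, 0.0645]
orientation: [0.001, 0.017, 1.0, -0.002]
wrist_force: [-0.8, -5.4, 3.7]
finger_gap: 0.0003
grip_force: 2.7
```

```bash
python3 -m jog '[[1,0,0.0015,0,0],[1,0,0,0,0]]'
python3 -m jog '[[1,0,0.0015,0,0],[1,0,0,0,0]]'
python3 -m jog '[[1,0,0.0015,0,0],[1,0,0,0,0]]'
```

```text
clock: 17.35
tcp_pos: [0.5612, -0.175, 0.0646]
orientation: [0.001, 0.018, 1.0, -0.002]
wrist_force: [-1.0, -7.2, 3.0]
finger_gap: 0.0002
grip_force: 4.0
clock: 17.52
tcp_pos: [0.5612, -0.1748, 0.0646]
orientation: [0.001, 0.018, 1.0, -0.004]
wrist_force: [-2.7, -12.1, 1.7]
finger_gap: -0.0003
grip_force: 6.2
clock: 17.68
tcp_pos: [0.5613, -0.1748, 0.0647]
orientation: [0.001, 0.019, 1.0, -0.005]
wrist_force: [-2.9, -16.2, 0.9]
finger_gap: -0.0002
grip_force: 8.3
```

```bash
python3 -m jog '[[1,0,0.002,0,0],[1,0,0,0,0]]'
python3 -m jog '[[1,0,0.002,0,0],[1,0,0,0,0]]'
python3 -m jog '[[1,0,-0.006,0,0],[1,0,-0.01,0,0],[1,0,-0.008,0,0],[1,0,0,-0.03,0],[1,0,0,-0.03,0]]'
python3 -m jog '[[1,0,0,-0.03,0],[1,0.035,-0.02,0,0],[1,0.035,-0.02,0,0],[1,0.035,-0.02,0,0],[1,0,0,0,0]]'
python3 -m jog '[[1,0.03,-0.025,0,0],[1,0.03,-0.025,0,0],[1,0.02,-0.03,0,0],[1,0.01,-0.03,0,0],[1,0,0,0,0]]'
python3 - <<'E'
from h import *
c=snap('top','top3')
im=c['img'][160:280,215:395,::-1]
cv2.imwrite('pics/top3c.png',cv2.resize(im,None,fx=4.4,fy=4.4,interpolation=cv2.INTER_CUBIC))
E
```

```text
clock: 17.85
tcp_pos: [0.5613, -0.1746, 0.0648]
orientation: [0.001, 0.019, 1.0, -0.007]
wrist_force: [-3.4, -23.1, -0.2]
finger_gap: -0.0004
grip_force: 11.2
clock: 18.02
tcp_pos: [0.5612, -0.1745, 0.0648]
orientation: [0.0, 0.02, 1.0, -0.009]
wrist_force: [-4.8, -28.0, -0.6]
finger_gap: -0.0003
grip_force: 14.0
clock: 18.43
tcp_pos: [0.558, -0.1891, 0.1217]
orientation: [-0.002, 0.017, 1.0, 0.002]
wrist_force: [1.0, -0.3, -0.2]
finger_gap: 0.0
grip_force: 0.0
clock: 18.85
tcp_pos: [0.4476, -0.2472, 0.153]
orientation: [-0.002, 0.019, 1.0, 0.001]
wrist_force: [-1.3, 0.7, -0.2]
finger_gap: 0.0002
grip_force: 0.0
clock: 19.27
tcp_pos: [0.358, -0.3577, 0.1536]
orientation: [0.001, 0.019, 1.0, -0.001]
wrist_force: [-0.1, -1.2, 0.4]
finger_gap: -0.0001
grip_force: 0.0
```

View pics/top3c.png

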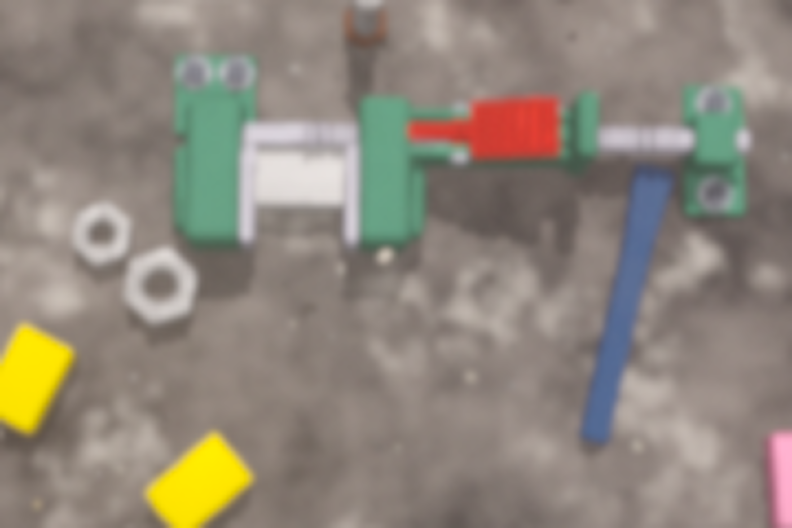

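The block is square and against the bar (253–347, 150–207), with both pads closed on it. The other things are where they were, and the arm is clear.

```bash
python3 -c "
from workcell import env
print(env.hand_in())"
```

```text
the job is handed in; nothing more can be done
None
```

I handed the job in at about 19 s. In the last picture the steel block is clamped square between the jaws and against the bar, the other things are where they lay, and the arm is clear; no verdict came back.

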